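# Hang the lipped parts bin on the louvered rail and slide it to the stop

## Task

Pick up the small parts bin that has the hooked lip, lift it over the top rail of the louvered panel and lower it onto the bare middle stretch so that its lip catches behind the rail, then slide it along the rail until it sits right up against the end stop, and leave it hanging there by itself. The rail is bolted in slotted holes and not exactly where it is measured, so feel for it and press only lightly on the rail and the stop (well under 20 N) without letting the bin slam; leave the other things on the bench alone.

Things in the scene. Friction and masses are not known exactly. Their poses are not given: they have to be found in the camera images.
- bin_mid (a point): Middle of the grey parts bin to hang: open rigid box 90 mm deep (x), 60 wide (y), 60 high (z), 3 mm walls, 0.17 to 0.35 kg. This point is on its mid-axis, 30 mm above its underside. x points to the back wall (outer face 45 mm from here), which carries the hooked lip; the front wall is only 35 mm high, with a paper label. Grip from above across the two side walls, 60 mm apart.
- bin: The same bin as a whole; origin at the centre of its underside, 30 mm below bin_mid; same axes.
- bin_lip (a point): On the bin: middle of the lower edge of its lip, 52.5 mm behind and 16 mm above bin_mid. A flange along the top of the back wall reaches back and turns down as this lip, over the full 60 mm width. The lip is 3 mm thick; the channel between back wall and lip is 6 mm wide and 11 mm deep, open below. Below the lip the back wall is plain. Axes as the bin.
- tray_mid (a point): Middle (30 mm up) of another grey bin of the same size, with a plain back and no lip; same axes. Leave it.
- panel: Grey steel louvered panel on a fixed stand; origin at its foot. z up; it faces -x (a hung bin is on the -x side, its x parallel to this x); y runs along the rail. Three louvers, their fronts in one plane, tops 43 mm apart; a hung bin's back leans on them. Post tops 189 mm high stand 31 mm behind the rail at y = +-185 mm. Another bin is fixed on the rail at y = -148 to -88 mm.
- rail_mid (a point): Nominal middle of the top rail (topmost louver): front face, top edge, 185 mm above the bench. Axes as the panel. Rail: upright strip 3 mm thick, y +-180 mm, free air behind it. The louvers are bolted in slotted holes: the real front face is up to 12 mm nearer (-x) or farther, the real top up to 5 mm lower or higher than this reading, new each time; rigid, parallel, not shifted in y.
- stop_face (a point): Nominal middle of the end stop's inner face, at y = +130 mm of the panel and the height of the rail's top (shifts with the rail in x and z, not in y). A steel tab 4 mm thick across the rail, 18 mm out from its front and 4 mm above its top. A bin against it has its middle 30 mm short of this face. Axes as the panel.
- jar_mid (a point): Glass jar with steel lid, 56 mm across, 75 mm high; point at half height. Leave it.
- can_mid (a point): Aluminium can, 52 mm across, 90 mm high; point at half height. Leave it.
- screwdriver: Screwdriver lying along its x. Leave it.
- wrench: Steel wrench lying along its x. Leave it.
- hammer: Hammer lying along its x. Leave it.
There are look-alikes about, which are no part of the job. What is shaped like the bin but pink or purple is not meant.

How it is judged:
On the way:
1. the bin's lip is on the top rail, at least 15 mm short of the stop (x of bin_mid in the frame of panel between -0.062 and -0.029 m and z of bin_mid in the frame of panel between 0.149 and 0.166 m and contact force between bin and panel above 0.5 N and y of bin_mid in the frame of panel between -0.06 and 0.085 m and angle between the x axis of bin and the x axis of panel, either way round below 0.15 rad), for 0.1 s.
At the end, for the whole second after the job is handed in: The lipped bin hangs by its lip from the top rail, carried by the panel alone, at rest, within about 9 degrees of level and square, its side within 3.5 mm of the end stop (x of bin_mid in the frame of panel between -0.062 and -0.029 m and z of bin_mid in the frame of panel between 0.149 and 0.166 m and contact force between bin and panel above 0.5 N and y of bin_mid in the frame of panel between 0.0965 and 0.103 m and angle between the x axis of bin and the x axis of panel, either way round below 0.15 rad and angle between bin's own z axis and vertical below 0.15 rad and linear speed of bin below 0.02 m/s and angular speed of bin below 0.1 rad/s); the robot touches nothing.
It fails at once if the robot presses the bin on the rail, panel or stop with more than 20 N while holding or pushing it (contact force between bin and panel above 20 N and contact force between the fingers and bin above 5 N).
It fails at once if the bin is let fall or slam onto the panel (over 60 N) (contact force between bin and panel above 60 N).
It fails at once if the robot presses on the panel with more than 15 N (contact force between any of the fingers, the arm and panel above 15 N).
It fails at once if another thing on the bench is shifted by more than 20 mm (distance of any of tray_mid, jar_mid, can_mid, screwdriver, wrench, hammer from where it was at the start of the episode above 0.02 m).
It also fails if it takes over 61 s, if anything falls off the work surface, if the arm or the gripper's body presses on something with over 40 N, if the wrist force passes 120 N, or if a joint passes its speed limit or range.

## Robot

A 6-joint arm with a two-finger parallel gripper is mounted at the origin on the work surface. World frame = base frame: x ahead of the robot, y to its left, z up, the work surface at z = 0. Lengths are in m, angles in rad, forces in N, time in s.
With the tool pointing down it reaches from about 0.425 to 0.95 m from the base axis. Payload 3.5 kg.
Tool frame: the origin (TCP) lies at the very end of the fingers, on their centre line; the grasp point (between the pads) lies 19 mm behind it; z points along the fingers, y is the direction in which the jaws open and shut (so a half turn about z gives the same grasp; the last joint's range is limited). The gripper opens to 85 mm and grips with 20 to 120 N. Pads are 22 mm wide; open, the fingers measure 114 mm over their backs; the gripper's body (76 mm by 85 mm) begins 54 mm behind the grasp point. The pads swing forward as they close: fully open they stand 13 mm farther back than shut.
Start: joints at [-1.319, 0.286, 1.577, -0, 1.279, -0.15], TCP at [0.264, -0.621, 0.231] pointing down, gripper open.
Joint ranges: [-2.77, 2.77], [-0.9, 2.22], [0.21, 2.48], [-1.53, 4.67], [0.24, 2.81], [-2.84, 2.84]. Speed limits (rad/s): [2.79, 2.79, 3.14, 3.14, 3.14, 3.14].

## Interface

Orientations are given as a unit quaternion [x, y, z, w].
In Python, from plant import ctrl, imaging gives the robot as it stands.
- The arm moves only by the shell command python3 -m creep 'ROWS' [OPENING] [FORCE]. ROWS is JSON, one flat list of numbers, 4 for each row, row after row: the shift along the tool's x, y, z in units of 25 mm (1.0 is 25 mm), then the turn about the tool's z in units of 5 degrees (1.0 is 5 degrees). A call has 1 to 20 rows; each row is the pose to reach, as a shift and turn from the pose commanded when the call began, along the tool's axes at that moment; what a row does not reach only later rows make up. A row lasts 1/12 s, in which the tool goes at most 41.7 mm and 7.16 degrees, less where a joint would pass 70% of its speed; a pose out of reach is approached as far as the arm can. A call with a gripper value outside its range is refused whole. OPENING is the closure in counts, from 0 (fully open) to 255 (shut), set as the call begins (- or left out, the last holds). The fingers move at their own pace and stop on an object; FORCE is the grip in N (left out, the last holds). Time passes only in rows, so rows that repeat a pose let the fingers close. It gives the time, the measured TCP pose, the force and the opening at its end, in the units of the state.
- ctrl.get_state(): the state, without advancing time (a new reading comes with each control period).
- imaging.read_camera(name): name is "scene" or "top" or "wrist"; returns the picture (384x512x3 uint8, red, green, blue); there is no depth.
- imaging.camera_info(name): a dict with "intrinsics" (3x3 intrinsics, pixels), "origin" and "attitude" of the camera in the world. Camera axes: x right, y down, z forward; pixel columns grow to the right and rows downward; lengths in m; the calibration is good to about 2 mm. A picture is of the moment at which its call begins: read the wrist's pose just before it. camera_info takes no time and is no camera call; for the wrist camera it gives the pose at the moment of the call.
- ctrl.sign_off(): hands the job in, once; it reports no verdict.
Trained networks look in the newest picture that a camera, given by its name, has taken for a name from the list of things; names that differ only in an ending like _2 or _b are one class to them, and where a whole thing is asked for, a point or a joint stands for the part that bears it (a point fixed in the world has none). Each returns a list of dicts, best first, with "p" (0 to 1); they miss things now and then, are a little off and sometimes report something else, mostly with a low value. They report only what shows in the picture. A call takes as long as a camera call. They do not tell look-alikes from the thing itself.
- imaging.silhouettes(camera, name): "mask" (384x512 bool, what is visible of it) and "uv" ([column, row] in pixels, amid what is visible of it).
The state is a dict: "time": time; "qpos": joint angles; "dq": joint speeds; "joint_efforts": joint torques, N m; "eef_pos": TCP position; "tcp_rot": TCP orientation; "contact_force": force on the tool from outside, world axes, zero at the start; "wrist_torque": the same for the moment, N m; "opening": opening from 0.0 (shut) to 1.0 (fully open).
Only numpy, scipy, OpenCV 4.12 (cv2) and the standard library are available. Lean on these libraries where they do the work, as an engineer would, in place of code of your own. Each camera call takes 0.05 s, during which the arm holds its last target.

## Working session

There is one attempt and no reset: what is moved stays moved. The work goes in short steps, Python scripts to look and compute and a shell command to move; the robot and the scene stay as the last step left them, time stands still between calls to the robot, and variables do not carry over. Pictures are saved under pics/ and viewed, and the job is handed in when it is done.

```bash
ls; mkdir -p pics
python3 - <<'E'
from plant import ctrl, imaging
import cv2
s=ctrl.get_state(); print(s)
for n in ("scene","top","wrist"):
    i=imaging.read_camera(n); cv2.imwrite(f"pics/{n}0.png",i[:,:,::-1]); print(n,imaging.camera_info(n))
E
```

```text
pics
{'time': 0.0, 'qpos': array([-1.31896995e+00,  2.87160026e-01,  1.57819478e+00, -9.18246288e-06,
        1.27857333e+00, -1.50004946e-01]), 'dq': array([ 0.00095002,  0.00116146, -0.00158825, -0.00187643, -0.00012605,
        0.00036078]), 'joint_efforts': array([ 9.68767552e-06, -4.05979085e+01, -2.92627752e+01, -1.20872610e-04,
        5.82416716e-03,  1.21085154e-05]), 'eef_pos': array([ 0.26385174, -0.62057961,  0.2299413 ]), 'tcp_rot': array([ 9.79883321e-01,  1.99567819e-01, -6.38142454e-05, -1.16600529e-03]), 'contact_force': array([ 0.2849148 ,  0.26956439, -0.0060193 ]), 'wrist_torque': array([0.00662737, 0.02622415, 0.00508387]), 'opening': 0.9980543984231534}
scene {'intrinsics': array([[386.01861521,   0.        , 256.48762764],
       [  0.        , 386.01861521, 186.07251096],
       [  0.        ,   0.        ,   1.        ]]), 'origin': array([1.30112265, 0.58020952, 0.84761069]), 'attitude': array([ 0.36169022,  0.79994491, -0.43927491, -0.19054102])}
top {'intrinsics': array([[421.17231333,   0.        , 257.37734423],
       [  0.        , 421.17231333, 188.98601431],
       [  0.        ,   0.        ,   1.        ]]), 'origin': array([ 0.38017354, -0.132411  ,  1.44738478]), 'attitude': array([-0.6992982 ,  0.71323081, -0.03392538,  0.03365869])}
wrist {'intrinsics': array([[276.35778207,   0.        , 254.87133764],
       [  0.        , 276.35778207, 188.19219548],
       [  0.        ,   0.        ,   1.        ]]), 'origin': array([ 0.33589267, -0.5909959 ,  0.37357463]), 'attitude': array([ 0.82433768, -0.54505688, -0.08505855,  0.12706468])}
```

View pics/scene0.png

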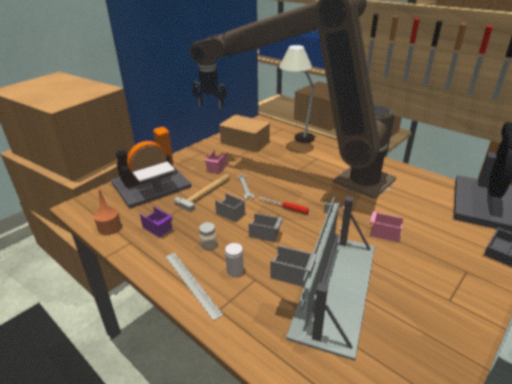

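View pics/top0.png

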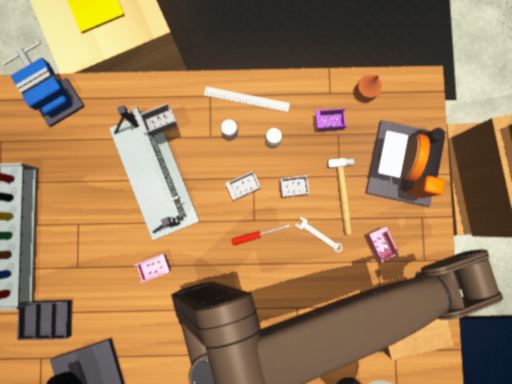

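View pics/wrist0.png

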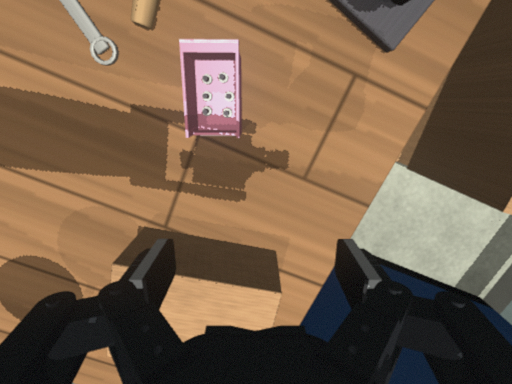

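```bash
cat > h.py <<'E'
import numpy as np, cv2
from scipy.spatial.transform import Rotation as R
from plant import ctrl, imaging
def ray(info,uv):
    K=np.array(info["intrinsics"]); d=np.linalg.inv(K)@np.array([uv[0],uv[1],1.])
    d=R.from_quat(info["attitude"]).apply(d); return np.array(info["origin"]),d/np.linalg.norm(d)
def atz(info,uv,z):
    o,d=ray(info,uv); return o+d*(z-o[2])/d[2]
def tri(rs):
    A=np.zeros((3,3));b=np.zeros(3)
    for o,d in rs:
        P=np.eye(3)-np.outer(d,d);A+=P;b+=P@o
    p=np.linalg.solve(A,b); return p,[np.linalg.norm((np.eye(3)-np.outer(d,d))@(p-o)) for o,d in rs]
def proj(info,p):
    c=R.from_quat(info["attitude"]).inv().apply(np.asarray(p)-info["origin"]); q=(np.array(info["intrinsics"])@np.atleast_2d(c).T).T
    return q[:,:2]/q[:,2:]
E
python3 - <<'E'
from h import *
for cam in("top","scene"):
    img=imaging.read_camera(cam); info=imaging.camera_info(cam)
    for n in("bin","bin_lip","tray_mid","panel","rail_mid","stop_face","jar_mid","can_mid","screwdriver","wrench","hammer"):
        for r in imaging.silhouettes(cam,n)[:4]:
            print(cam,n,round(r["p"],2),np.round(r["uv"],1),r["mask"].sum(),atz(info,r["uv"],0.03).round(3))
top=cv2.imread("pics/top0.png"); 
cv2.imwrite("pics/c1.png",cv2.resize(top[160:215,205:325],None,fx=6,fy=6,interpolation=cv2.INTER_CUBIC))
cv2.imwrite("pics/c2.png",cv2.resize(top[95:240,105:205],None,fx=4,fy=4,interpolation=cv2.INTER_CUBIC))
sc=cv2.imread("pics/scene0.png"); 
cv2.imwrite("pics/c3.png",cv2.resize(sc[180:350,200:380],None,fx=4,fy=3.5,interpolation=cv2.INTER_CUBIC)[:600])
E
```

```text
top bin 0.92 [381.3 245.3] 705 [ 0.319 -0.544  0.03 ]
top bin 0.71 [328.6 118.2] 602 [ 0.756 -0.384  0.03 ]
top bin 0.7 [242.3 186.9] 585 [ 0.524 -0.083  0.03 ]
top bin 0.6 [151.5 265.9] 547 [0.266 0.223 0.03 ]
top bin_lip 0.94 [241.8 185.3] 594 [ 0.53  -0.082  0.03 ]
top bin_lip 0.86 [381.2 240.9] 674 [ 0.334 -0.544  0.03 ]
top bin_lip 0.84 [151.9 267.5] 565 [0.261 0.221 0.03 ]
top bin_lip 0.61 [329.8 116.1] 621 [ 0.763 -0.388  0.03 ]
top tray_mid 0.93 [294.5 187.7] 489 [ 0.518 -0.26   0.03 ]
top panel 0.55 [154.6 169.8] 6674 [0.588 0.213 0.03 ]
top panel 0.47 [343.3 188.1] 773 [ 0.513 -0.425  0.03 ]
top rail_mid 0.62 [154.4 165.6] 6649 [0.603 0.214 0.03 ]
top stop_face 0.85 [153.4 168.6] 6787 [0.593 0.217 0.03 ]
top jar_mid 0.49 [275.3 132.5] 300 [ 0.709 -0.199  0.03 ]
top can_mid 0.53 [245.2 184. ] 553 [ 0.534 -0.093  0.03 ]
top can_mid 0.47 [229.3 129.2] 246 [ 0.724 -0.042  0.03 ]
top screwdriver 0.73 [249.1 237.6] 304 [ 0.353 -0.103  0.03 ]
top screwdriver 0.44 [343.3 183.4] 797 [ 0.529 -0.425  0.03 ]
top wrench 0.73 [321.9 233.5] 324 [ 0.362 -0.347  0.03 ]
top hammer 0.8 [342.8
[... 337 characters left out ...]
.91 [231.5 208.6] 607 [ 0.531 -0.242  0.03 ]
scene tray_mid 0.52 [266.5 226.2] 698 [ 0.525 -0.081  0.03 ]
scene panel 0.63 [327.  280.6] 9458 [0.599 0.207 0.03 ]
scene panel 0.31 [264.8 224.9] 757 [ 0.524 -0.09   0.03 ]
scene rail_mid 0.71 [326.7 283.4] 9342 [0.609 0.212 0.03 ]
scene stop_face 0.69 [328.4 281.3] 9295 [0.599 0.211 0.03 ]
scene jar_mid 0.86 [203.3 235.7] 425 [ 0.698 -0.205  0.03 ]
scene jar_mid 0.63 [228.9 207.2] 630 [ 0.531 -0.255  0.03 ]
scene can_mid 0.61 [232.4 261.9] 514 [ 0.722 -0.048  0.03 ]
scene screwdriver 0.64 [290.6 208.6] 225 [ 0.393 -0.081  0.03 ]
scene wrench 0.51 [247.1 183.9] 124 [ 0.373 -0.312  0.03 ]
scene hammer 0.69 [198.9 198.2] 457 [ 0.564 -0.381  0.03 ]
```

View pics/c1.png

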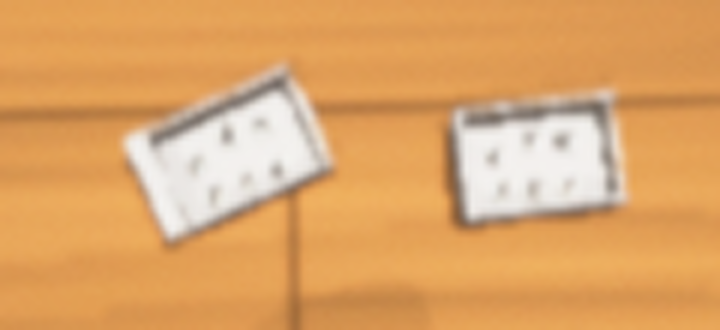

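View pics/c2.png

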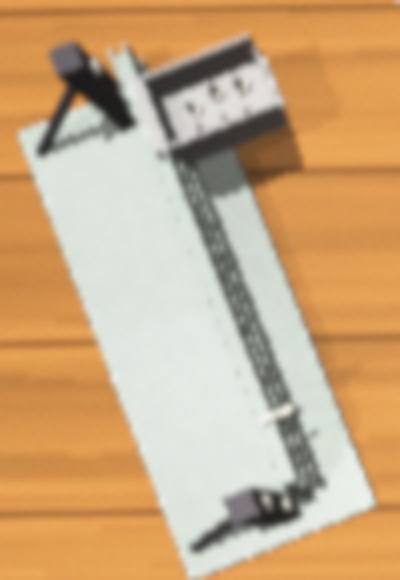

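View pics/c3.png

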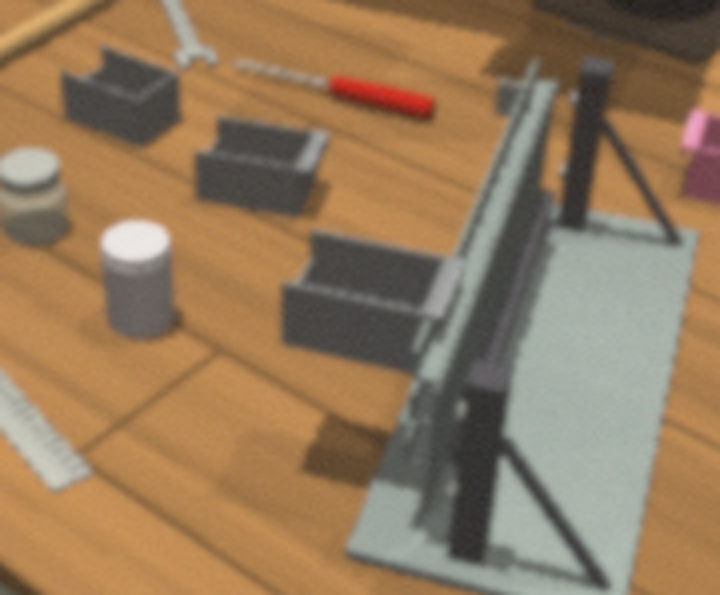

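Run:
```python
from h import *
s=ctrl.get_state(); T=R.from_quat(s["tcp_rot"]); print(s["time"]);print(T.as_matrix().round(3))
w=imaging.camera_info("wrist"); C=R.from_quat(w["attitude"])
print((T.inv()*C).as_matrix().round(3), T.inv().apply(w["origin"]-s["eef_pos"]).round(4))
print("view centre on z0",atz(w,(256,192),0))
t=imaging.camera_info("top")
def c1(u,v): return (205+u/6-0.5+0.08,160+v/6-.42)
for nm,p in dict(backL=(168,240),backR=(130,138),frR=(330,165),frL=(285,70)).items(): print(nm,atz(t,c1(*p),.06).round(3))
def c2(u,v): return (105+u/4-.4,95+v/4-.4)
for nm,p in dict(fixcorner=(178,152),stop=(283,410),railend=(305,480)).items(): print(nm,atz(t,c2(*p),.185).round(3))
for nm,p in dict(b1=(20,130),b2=(192,578),b3=(377,503)).items(): print(nm,atz(t,c2(*p),.0).round(3))
for nm,p in dict(p1=(67,57),p2=(240,503)).items(): print(nm,atz(t,c2(*p),.189).round(3))
```

```text
1.35
[[ 0.92   0.391  0.   ]
 [ 0.391 -0.92   0.   ]
 [ 0.    -0.    -1.   ]]
[[ 0.    -0.953 -0.303]
 [ 1.     0.     0.   ]
 [-0.    -0.303  0.953]] [ 0.078   0.0005 -0.1433]
view centre on z0 [ 0.22194013 -0.64151469  0.        ]
backL [ 0.48  -0.052  0.06 ]
backR [ 0.537 -0.032  0.06 ]
frR [ 0.519 -0.142  0.06 ]
frL [ 0.573 -0.118  0.06 ]
fixcorner [0.681 0.193 0.185]
stop [0.482 0.113 0.185]
railend [0.429 0.097 0.185]
b1 [0.747 0.379 0.   ]
b2 [0.354 0.227 0.   ]
b3 [0.415 0.068 0.   ]
p1 [0.755 0.277 0.189]
p2 [0.412 0.144 0.189]
```

```bash
python3 -m creep '[18,-16.6,0,-17.8, 18,-16.6,0,-17.8, 18,-16.6,0,-17.8, 18,-16.6,0,-17.8, 18,-16.6,0,-17.8, 18,-16.6,0,-17.8, 18,-16.6,0,-17.8, 18,-16.6,0,-17.8, 18,-16.6,0,-17.8, 18,-16.6,0,-17.8, 18,-16.6,0,-17.8, 18,-16.6,0,-17.8, 18,-16.6,0,-17.8, 18,-16.6,0,-17.8, 18,-16.6,0,-17.8, 18,-16.6,0,-17.8, 18,-16.6,0,-17.8, 18,-16.6,0,-17.8, 18,-16.6,0,-17.8, 18,-16.6,0,-17.8]' 0
python3 - <<'E'
from h import *
s=ctrl.get_state(); T=R.from_quat(s["tcp_rot"]); print(s["time"],s["eef_pos"],s["qpos"].round(2),s["contact_force"],s["opening"]);print(T.as_matrix().round(3))
w=imaging.camera_info("wrist")
i=imaging.read_camera("wrist"); np.save("w1.npy",i);import pickle;pickle.dump(w,open("w1.pkl","wb"))
print(imaging.camera_info("wrist")["origin"]-w["origin"])
cv2.imwrite("pics/w1.png",cv2.resize(i[:,:,::-1],(768,576)))
for n in("bin_lip","tray_mid","rail_mid"):
  for r in imaging.silhouettes("wrist",n)[:3]: print(n,r["p"],r["uv"],r["mask"].sum(),atz(w,r["uv"],.05))
E
```

```text
time: 3.02
eef_pos: [0.5155, -0.0645, 0.2313]
tcp_rot: [0.56, 0.829, -0.0, 0.0]
contact_force: [-0.7, -0.2, -0.1]
opening: 1.002
3.0167 [ 0.51554839 -0.06447427  0.23132222] [-0.32 -0.06  1.95 -0.    1.25 -0.7 ] [-0.71930634 -0.19146275 -0.12394969] 1.0019043921539825
[[-0.373  0.928 -0.   ]
 [ 0.928  0.373 -0.   ]
 [-0.    -0.    -1.   ]]
[2.00649945e-05 1.71852910e-05 1.27430499e-05]
bin_lip 0.71 [257.5, 182.0] 3554 [ 0.52590763 -0.08004365  0.05      ]
bin_lip 0.4 [76.1, 375.7] 77 [ 0.3806985  -0.48036096  0.05      ]
tray_mid 0.82 [214.6, 281.5] 2846 [ 0.52478084 -0.23481358  0.05      ]
rail_mid 0.81 [370.6, 15.3] 8319 [0.56663934 0.12885405 0.05      ]
```

View pics/w1.png

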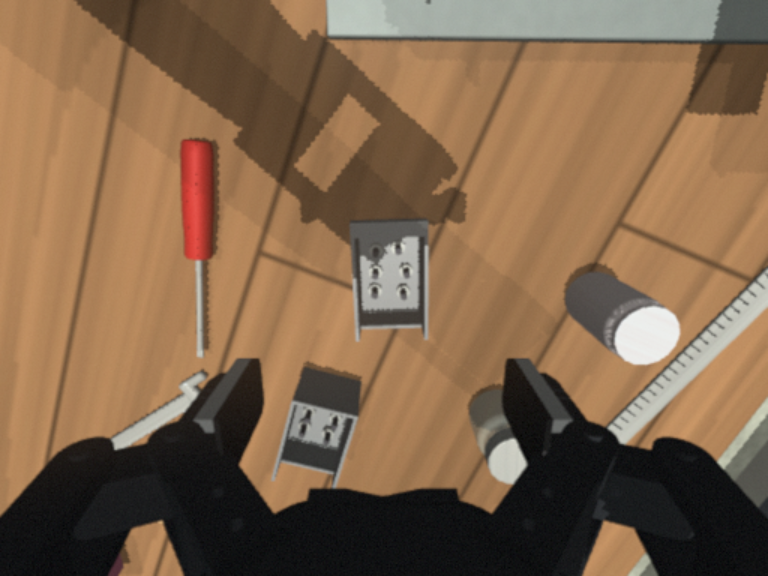

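Run:
```python
import numpy as np,cv2
i=np.load("w1.npy")[:,:,::-1]
cv2.imwrite("pics/w1c.png",cv2.resize(i[138:234,220:300],None,fx=6.2,fy=6.2,interpolation=cv2.INTER_CUBIC))
```

```text
(no output)
```

View pics/w1c.png

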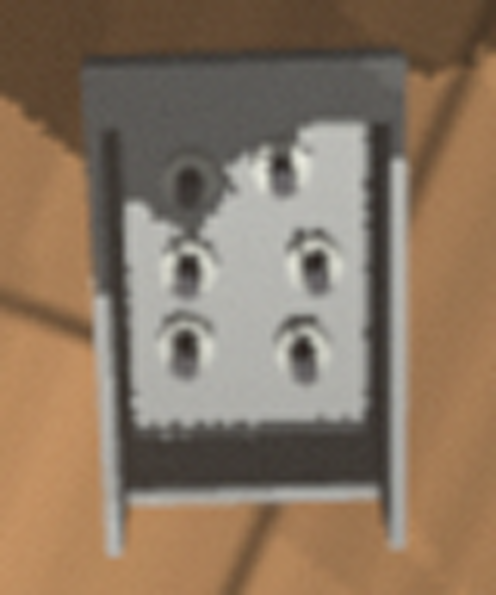

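Run:
```python
from h import *; import pickle
w=pickle.load(open("w1.pkl","rb")); t=imaging.camera_info("top")
f=lambda u,v:(220+(u+.5)/6.2-.5,138+(v+.5)/6.2-.5)
g=lambda u,v:(205+(u+.5)/6-.5,160+(v+.5)/6-.5)
W=dict(BL=(83,58),BR=(405,55),FL=(113,553),FR=(398,549)); Tp=dict(BL=(170,243),BR=(126,140),FL=(332,166),FR=(286,66))
P={}
for k in W:
    p,e=tri([ray(w,f(*W[k])),ray(t,g(*Tp[k]))]); print(k,p.round(4),np.round(e,4)); P[k]=atz(w,f(*W[k]),.06); print("  wrist@.06",P[k].round(4), "top",atz(t,g(*Tp[k]),.06).round(4))
b=(P["BL"]+P["BR"])/2; fr=(P["FL"]+P["FR"])/2
d=b-fr; print("len",np.linalg.norm(d),"width",np.linalg.norm(P["BL"]-P["BR"]),np.linalg.norm(P["FL"]-P["FR"]),"yaw",np.degrees(np.arctan2(d[1],d[0])), np.degrees(np.arctan2(*(P["BR"]-P["BL"])[1::-1]))+90)
x=d/np.linalg.norm(d); print("mid", fr+.045*x, b-.054*x)
s=ctrl.get_state(); Tm=R.from_quat(s["tcp_rot"])
print("tool yaw",np.degrees(np.arctan2(*Tm.as_matrix()[:2,0][::-1])))
m=(fr+.045*x+b-.054*x)/2
print("delta tool units",Tm.inv().apply(m-s["eef_pos"])/.025)
```

```text
BL [ 0.4811 -0.0522  0.0397] [0.0018 0.0018]
  wrist@.06 [ 0.4831 -0.0492  0.06  ] top [ 0.478  -0.0528  0.06  ]
BR [ 0.5382 -0.0281  0.049 ] [0.0015 0.0015]
  wrist@.06 [ 0.5378 -0.0266  0.06  ] top [ 0.5355 -0.0293  0.06  ]
FL [ 0.5218 -0.1427  0.0554] [0.0025 0.0025]
  wrist@.06 [ 0.5238 -0.1406  0.06  ] top [ 0.5188 -0.1428  0.06  ]
FR [ 0.5756 -0.1182  0.061 ] [0.0008 0.0008]
  wrist@.06 [ 0.5768 -0.1183  0.06  ] top [ 0.575  -0.1184  0.06  ]
len 0.09986761537654915 width 0.05922151212634506 0.05744960856902362 yaw 113.50595947242093 112.45532403988975
mid [ 0.53234037 -0.0881964   0.06      ] [ 0.53199433 -0.08740079  0.06      ]
tool yaw 111.93733321400525
delta tool units [-1.12556534  0.25661192  6.85466513]
```

```bash
python3 -m creep '[-1.29,0.26,0,-0.25, -1.29,0.26,1.5,-0.25, -1.29,0.26,3,-0.25, -1.29,0.26,4.5,-0.25, -1.29,0.26,6,-0.25, -1.29,0.26,7,-0.25, -1.29,0.26,7.7,-0.25, -1.29,0.26,8.25,-0.25, -1.29,0.26,8.25,-0.25, -1.29,0.26,8.25,-0.25, -1.29,0.26,8.25,-0.25, -1.29,0.26,8.25,-0.25]' 0
python3 - <<'E'
from h import *
i=imaging.read_camera("wrist");cv2.imwrite("pics/w2.png",cv2.resize(i[:,:,::-1],(768,576)))
E
```

```text
time: 4.22
eef_pos: [0.5352, -0.0913, 0.0267]
tcp_rot: [0.55, 0.835, 0.0, 0.002]
contact_force: [-0.5, -0.4, 0.6]
opening: 1.0
```

View pics/w2.png

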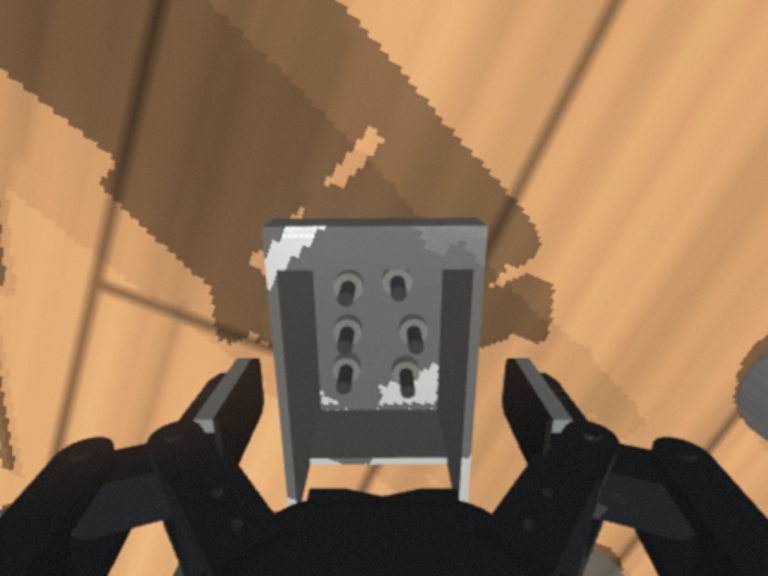

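```bash
python3 -m creep '[0,0,0,0, 0,0,0,0, 0,0,0,0, 0,0,0,0, 0,0,0,0, 0,0,0,0, 0,0,0,0, 0,0,0,0, 0,0,0,0,0,0,0,0]' 255 45
python3 -m creep '[0,0,-0.3,0, 0,0,-0.6,0, 0,0,-1,0, 0,0,-2,0, 0,0,-3,0, 0,0,-4,0, 0,0,-5,0, 0,0,-6,0, 0,0,-7,0, 0,0,-7.6,0, 0,0,-7.6,0, 0,0,-7.6,0, 0,0,-7.6,0]'
python3 - <<'E'
from h import *; import pickle
w=imaging.camera_info("wrist");s=ctrl.get_state()
i=imaging.read_camera("wrist");cv2.imwrite("pics/w3.png",cv2.resize(i[:,:,::-1],(768,576)));np.save("w3.npy",i);pickle.dump(w,open("w3.pkl","wb"))
print(s["time"],s["eef_pos"],s["contact_force"],s["wrist_torque"],s["opening"])
E
```

```text
time: 5.1
eef_pos: [0.5346, -0.091, 0.026]
tcp_rot: [0.55, 0.835, 0.0, 0.001]
contact_force: [-2.1, -0.2, 6.1]
opening: 0.695
time: 6.18
eef_pos: [0.533, -0.0904, 0.2136]
tcp_rot: [0.55, 0.835, -0.0, -0.001]
contact_force: [0.2, 0.7, -1.8]
opening: 0.695
6.1833 [ 0.53300394 -0.090356    0.21359673] [ 0.15156302  0.66204815 -1.79137628] [-0.04536439 -0.02798538 -0.010953  ] 0.6945564021545166
```

View pics/w3.png

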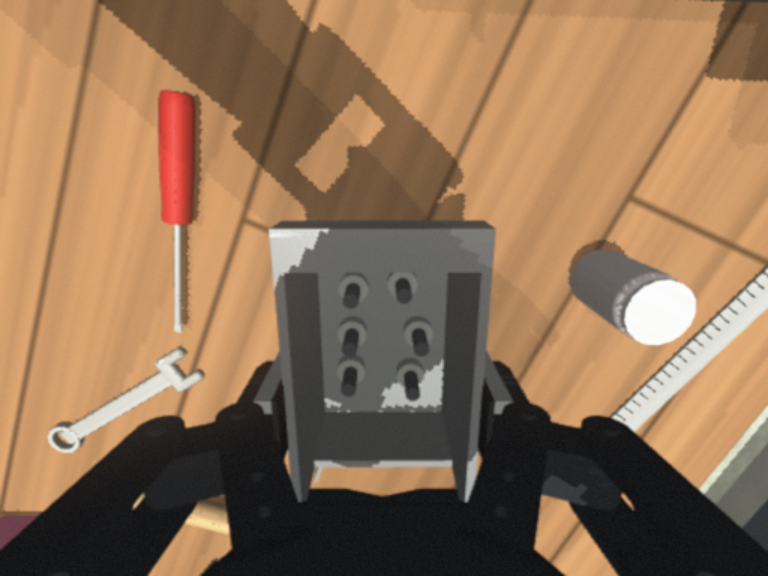

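```bash
python3 -m creep '[1,1,0,0, 2.2,2.1,0,0, 3.4,3.2,0,0, 4.4,4.2,0,0, 5.1,4.9,0,0, 5.47,5.23,0,0, 5.47,5.23,0,0, 5.47,5.23,0,0, 5.47,5.23,0,0, 5.47,5.23,0,0]'
cat > snap.py <<'E'
import sys; from h import *; import pickle
k=sys.argv[1]; w=imaging.camera_info("wrist");s=ctrl.get_state()
i=imaging.read_camera("wrist");cv2.imwrite(f"pics/{k}.png",cv2.resize(i[:,:,::-1],(768,576),interpolation=cv2.INTER_CUBIC));pickle.dump((w,s,i),open(k+".pkl","wb"))
print(s["time"],s["eef_pos"],s["contact_force"],s["wrist_torque"],s["opening"])
E
python3 snap.py w4
```

```text
time: 7.07
eef_pos: [0.5996, 0.0852, 0.2145]
tcp_rot: [0.551, 0.835, -0.0, -0.0]
contact_force: [-0.4, 0.4, -1.6]
opening: 0.696
7.0667 [0.59959928 0.08519442 0.21452782] [-0.43069086  0.42594409 -1.55019289] [-0.02884737  0.00195958  0.02959504] 0.6960959089986988
```

View pics/w4.png

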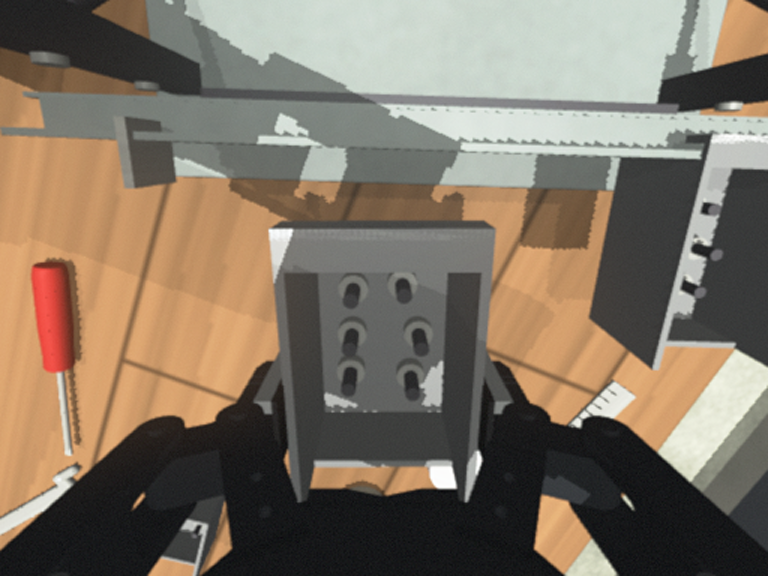

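Run:
```python
import pickle,cv2
w,s,i=pickle.load(open("w4.pkl","rb"))
cv2.imwrite("pics/w4a.png",cv2.resize(i[70:130,70:200,::-1],None,fx=6,fy=6,interpolation=cv2.INTER_CUBIC))
cv2.imwrite("pics/w4b.png",cv2.resize(i[60:120,350:480,::-1],None,fx=6,fy=6,interpolation=cv2.INTER_CUBIC))
```

```text
(no output)
```

View pics/w4a.png

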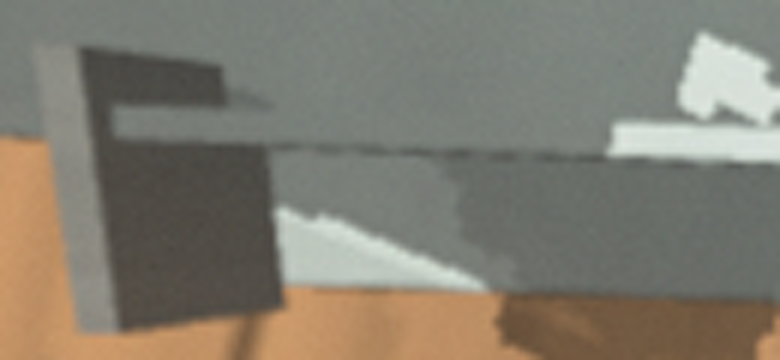

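View pics/w4b.png

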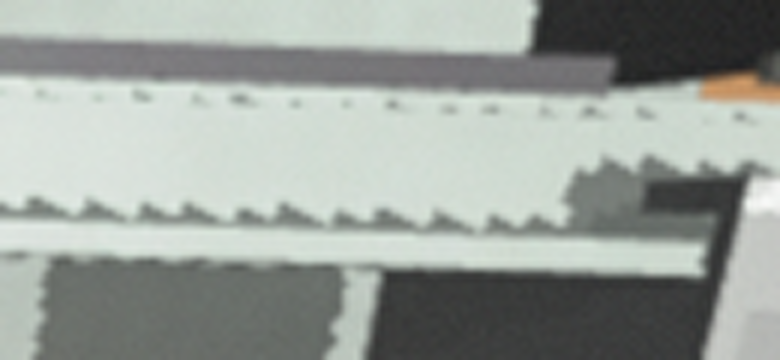

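Run:
```python
from h import *; import pickle
w,s,i=pickle.load(open("w4.pkl","rb"))
T=R.from_quat(s["tcp_rot"])
a=lambda u,v:(70+(u+.5)/6-.5,70+(v+.5)/6-.5); b=lambda u,v:(350+(u+.5)/6-.5,60+(v+.5)/6-.5)
for z in(.18,.185,.19):
    for nm,p in dict(fl=a(118,141),fl2=a(780,163),fr0=b(20,256),fr=b(700,275),stopf=a(120,330),stopb=a(80,47)).items():
        q=atz(w,p,z+(.004 if "stop" in nm else 0)); print(z,nm,q.round(4),"tool",(T.inv().apply(q-s["eef_pos"])*1000).round(1))
# check lip back-top edge of the bin
for p in((269*2/3,228*2/3),(495*2/3,226*2/3),(272*2/3,222*2/3)):
    q=atz(w,p,s["eef_pos"][2]+.034);print("lip",(T.inv().apply(q-s["eef_pos"])*1000).round(1))
```

```text
0.18 fl [0.4754 0.1203 0.18  ] tool [  81.1 -100.3   34.7]
0.18 fl2 [0.5379 0.1448 0.18  ] tool [ 79.  -33.3  34.6]
0.18 fr0 [0.6256 0.1788 0.18  ] tool [75.9 60.8 34.5]
0.18 fr [0.6907 0.2047 0.18  ] tool [ 74.  130.8  34.4]
0.18 stopf [0.4819 0.103  0.184 ] tool [  62.7 -101.2   30.7]
0.18 stopb [0.4721 0.1282 0.184 ] tool [  89.7 -100.2   30.7]
0.185 fl [0.478  0.1213 0.185 ] tool [ 81.  -97.5  29.7]
0.185 fl2 [0.5388 0.1451 0.185 ] tool [ 79.  -32.3  29.6]
0.185 fr0 [0.624  0.1782 0.185 ] tool [75.9 59.1 29.5]
0.185 fr [0.6873 0.2033 0.185 ] tool [ 74.1 127.1  29.4]
0.185 stopf [0.4844 0.1045 0.189 ] tool [ 63.1 -98.3  25.7]
0.185 stopb [0.4749 0.129  0.189 ] tool [ 89.4 -97.3  25.7]
0.19 fl [0.4807 0.1223 0.19  ] tool [ 80.9 -94.7  24.6]
0.19 fl2 [0.5397 0.1454 0.19  ] tool [ 78.9 -31.4  24.6]
0.19 fr0 [0.6224 0.1776 0.19  ] tool [75.9 57.4 24.5]
0.19 fr [0.6839 0.202  0.19  ] tool [ 74.2 123.5  24.4]
0.19 stopf [0.4869 0.1061 0.194 ] tool [ 63.5 -95.4  20.6]
0.19 stopb [0.4777 0.1298 0.194 ] tool [ 89.  -94.4  20.7]
lip [ 57.3 -29.6 -34. ]
lip [ 57.9  30.4 -34. ]
lip [ 58.9 -28.7 -34. ]
```

```bash
python3 -m creep '[0,0,0.3,0.35, 0,0,0.8,0.35, 0.2,0,1.15,0.35, 0.5,0,1.26,0.35, 0.75,0,1.26,0.35, 0.85,0,1.26,0.35, 0.85,0,1.26,0.35, 0.85,0,1.26,0.35, 0.85,0,1.26,0.35, 0.85,0,1.26,0.35]'
cat > f.py <<'E'
from h import *
s=ctrl.get_state();T=R.from_quat(s["tcp_rot"]);print(round(s["time"],2),s["eef_pos"].round(4),"F tool",T.inv().apply(s["contact_force"]).round(2),"yaw",round(np.degrees(np.arctan2(*T.as_matrix()[:2,0][::-1])),2),"M",T.inv().apply(s["wrist_torque"]).round(2),"tilt",T.as_matrix()[2].round(4),"op",round(s["opening"],3))
E
python3 f.py; python3 snap.py w5
```

```text
time: 7.95
eef_pos: [0.592, 0.106, 0.1841]
tcp_rot: [0.563, 0.827, 0.0, 0.0]
contact_force: [-0.1, -0.4, -1.4]
opening: 0.696
7.95 [0.592  0.106  0.1841] F tool [-0.32 -0.28  1.44] yaw 111.52 M [-0.02 -0.01 -0.01] tilt [-5.e-04  9.e-04 -1.e+00] op 0.696
7.95 [0.59201971 0.10598583 0.18412421] [-0.14653336 -0.40174605 -1.43562535] [ 0.00225614 -0.02010716  0.00687563] 0.6961814757888675
```

View pics/w5.png

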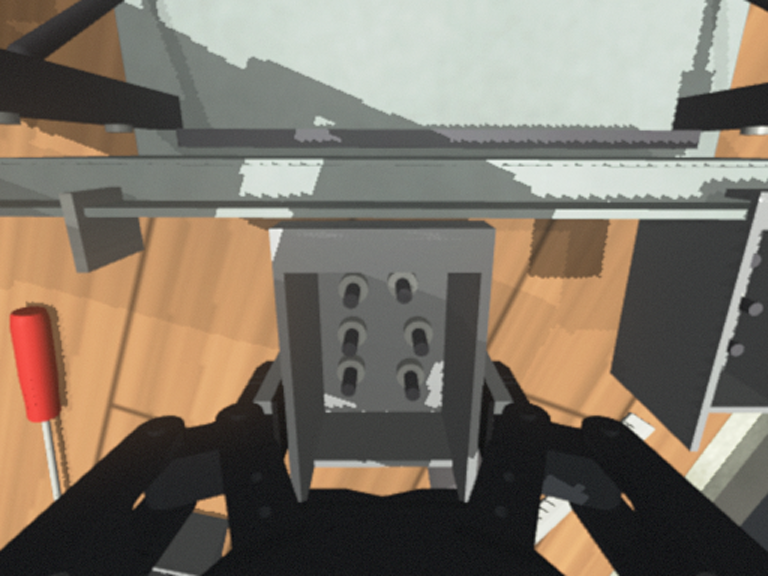

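Run:
```python
from h import *; import pickle
w,s,i=pickle.load(open("w5.pkl","rb"));w4,_,_=pickle.load(open("w4.pkl","rb"))
c=i[120:185,30:110,::-1];cv2.imwrite("pics/w5a.png",cv2.resize(c,None,fx=8,fy=8,interpolation=cv2.INTER_CUBIC))
c=i[120:160,430:512,::-1];cv2.imwrite("pics/w5b.png",cv2.resize(c,None,fx=8,fy=8,interpolation=cv2.INTER_CUBIC))
```

```text
(no output)
```

View pics/w5a.png

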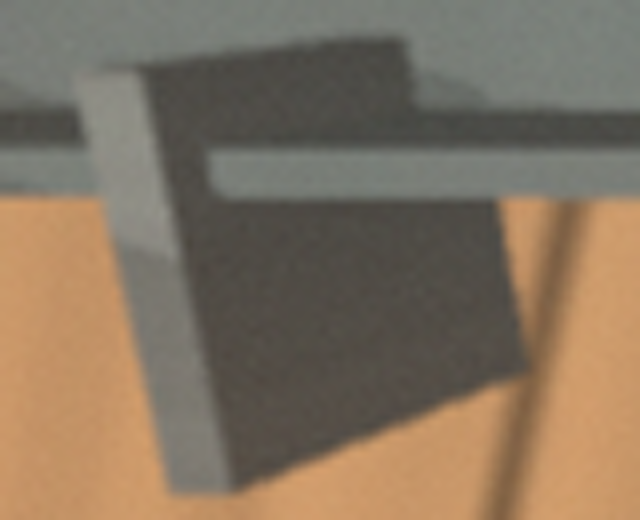

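View pics/w5b.png

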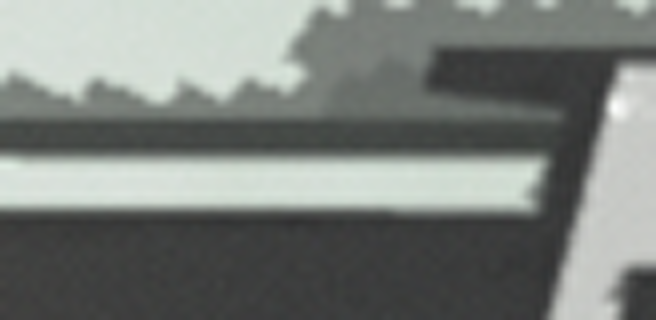

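Run:
```python
from h import *; import pickle
w,s,i=pickle.load(open("w5.pkl","rb"));w4,_,_=pickle.load(open("w4.pkl","rb"));T=R.from_quat(s["tcp_rot"])
a4=lambda u,v:(70+(u+.5)/6-.5,70+(v+.5)/6-.5); a5=lambda u,v:(30+(u+.5)/8-.5,120+(v+.5)/8-.5);b5=lambda u,v:(430+(u+.5)/8-.5,120+(v+.5)/8-.5)
tl=lambda q:(T.inv().apply(q-s["eef_pos"])*1000).round(1)
for nm,u,v in(("stop top front",a4(120,330),a5(233,490)),("stop top back",a4(80,47),a5(140,70)),("rail/stop front corner",a4(115,142),a5(208,197))):
    p,e=tri([ray(w4,u),ray(w,v)]);print(nm,p.round(4),np.round(e,4),tl(p))
for z in(.18,.185,.19):
    print(z,[tl(atz(w,q,z)) for q in(a5(300,200),b5(500,213),a5(210,195))])
```

```text
stop top front [0.4874 0.1064 0.195 ] [0. 0.] [ 38.7 -97.2 -11. ]
stop top back [0.4776 0.1299 0.1941] [0.0002 0.0002] [ 64.2 -97.7 -10. ]
rail/stop front corner [0.4802 0.1222 0.1901] [0.0003 0.0003] [ 56.1 -98.   -6.1]
0.18 [array([ 54.5, -99.5,   4. ]), array([ 53.7, 127.3,   4.2]), array([  54.8, -105.4,    4. ])]
0.185 [array([ 55.3, -96.1,  -1. ]), array([ 54.4, 123. ,  -0.8]), array([  55.6, -101.8,   -1. ])]
0.19 [array([ 56. , -92.7,  -6. ]), array([ 55.2, 118.7,  -5.8]), array([ 56.3, -98.2,  -6. ])]
```

```bash
python3 -m creep '[0.06,0,0,0.04, 0.12,0,0,0.04, 0.16,0,0,0.04, 0.18,0,0,0.04, 0.2,0,0,0.04, 0.2,0,0,0.04]';python3 f.py
python3 -m creep '[0.02,0,0,0, 0.02,0,0,0, 0.02,0,0,0]';python3 f.py
```

```text
time: 8.5
eef_pos: [0.5898, 0.1108, 0.1835]
tcp_rot: [0.564, 0.826, -0.0, -0.0]
contact_force: [0.7, -0.4, -3.0]
opening: 0.693
8.5 [0.5898 0.1108 0.1835] F tool [-0.64  0.48  3.01] yaw 111.33 M [-0.03 -0.06  0.  ] tilt [ 0.e+00 -1.e-04 -1.e+00] op 0.693
time: 8.75
eef_pos: [0.5896, 0.1112, 0.1836]
tcp_rot: [0.564, 0.826, -0.0, -0.0]
contact_force: [0.5, -0.2, -1.6]
opening: 0.694
8.75 [0.5896 0.1112 0.1836] F tool [-0.38  0.44  1.58] yaw 111.32 M [ 0.02 -0.03  0.02] tilt [ 0. -0. -1.] op 0.694
```

```bash
for k in 1 2; do python3 -m creep '[0.02,0,0,0, 0.02,0,0,0, 0.02,0,0,0]' >/dev/null;python3 f.py; done
```

```text
9.0 [0.5895 0.1117 0.1836] F tool [0.43 0.04 3.  ] yaw 111.32 M [ 0.02 -0.04  0.02] tilt [ 0.e+00  1.e-04 -1.e+00] op 0.695
9.25 [0.5893 0.1121 0.1836] F tool [-0.01  0.11  2.8 ] yaw 111.32 M [ 0.07 -0.03  0.01] tilt [ 0.  0. -1.] op 0.698
```

```bash
python3 -m creep '[0.02,0,0,0, 0.03,0,0,0, 0.03,0,0,0]' >/dev/null;python3 f.py;python3 -m creep '[0.02,0,0,0, 0.02,0,0,0, 0.02,0,0,0]' >/dev/null;python3 f.py; python3 -m creep '[0.02,0,0,0, 0.02,0,0,0, 0.02,0,0,0]' >/dev/null;python3 f.py
```

```text
9.5 [0.589  0.1128 0.1836] F tool [ 0.27 -0.48  2.45] yaw 111.32 M [-0.01 -0.04  0.03] tilt [-0.  0. -1.] op 0.7
9.75 [0.589  0.1129 0.1836] F tool [-0.91  0.07  2.08] yaw 111.32 M [-0.   -0.35  0.02] tilt [-8.e-04  1.e-04 -1.e+00] op 0.697
10.0 [0.589  0.113  0.1837] F tool [-5.43 -0.17  1.85] yaw 111.31 M [ 0.11 -0.82  0.06] tilt [-1.6e-03  1.0e-04 -1.0e+00] op 0.695
```

```bash
python3 snap.py w6
```

```text
10.0 [0.58895498 0.1129616  0.18372354] [ 1.81435797 -5.12472407 -1.84348288] [-0.8027346  -0.1976842  -0.06395353] 0.6948531525832798
```

View pics/w6.png

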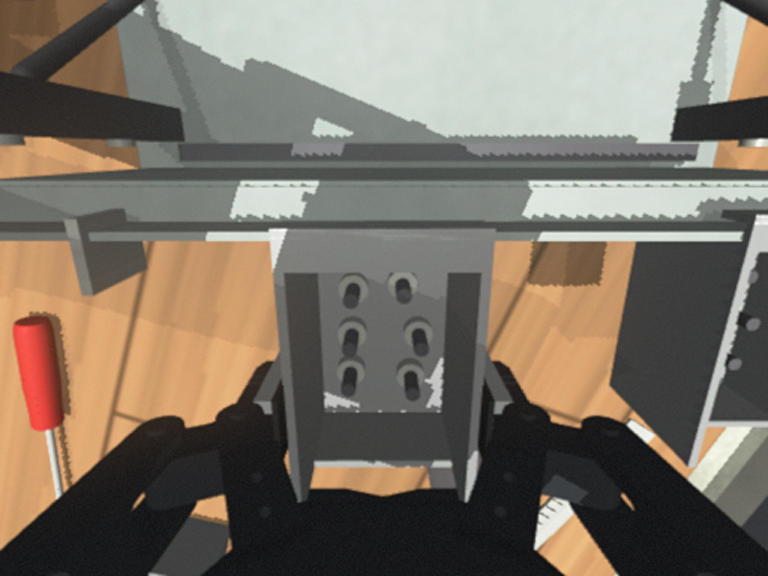

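```bash
python3 -m creep '[-0.05,0,0,0, -0.092,0,0.05,0, -0.092,0,0.15,0, -0.092,0,0.3,0, -0.092,0,0.4,0, -0.092,0,0.44,0, -0.092,0,0.48,0, -0.092,0,0.52,0, -0.092,0,0.52,0]' >/dev/null;python3 f.py
python3 -m creep '[0,0,0.02,0, 0,0,0.04,0, 0,0,0.06,0]' >/dev/null; python3 f.py
```

```text
10.8 [0.5894 0.1117 0.1704] F tool [-0.75  0.63  1.75] yaw 111.32 M [-0.   -0.01  0.02] tilt [ 2.e-04 -2.e-04 -1.e+00] op 0.695
11.05 [0.5896 0.1116 0.1692] F tool [-0.84 -0.11  2.15] yaw 111.32 M [-0.01 -0.01 -0.03] tilt [-0.e+00  2.e-04 -1.e+00] op 0.694
```

```bash
python3 -m creep '[0,0,0.02,0, 0,0,0.04,0, 0,0,0.06,0]' >/dev/null; python3 f.py; python3 -m creep '[0,0,0.02,0, 0,0,0.04,0, 0,0,0.06,0]' >/dev/null; python3 f.py; python3 -m creep '[0,0,0.02,0, 0,0,0.04,0, 0,0,0.06,0]' >/dev/null; python3 f.py
```

```text
11.3 [0.5895 0.1116 0.1676] F tool [ 0.26 -0.01  3.12] yaw 111.32 M [ 0.   -0.05  0.01] tilt [-1.e-04  1.e-04 -1.e+00] op 0.698
11.55 [0.5895 0.1116 0.166 ] F tool [-0.06  0.74  2.31] yaw 111.32 M [ 0.   -0.02  0.  ] tilt [ 0. -0. -1.] op 0.695
11.8 [0.5895 0.1116 0.1645] F tool [ 0.25 -0.14  2.34] yaw 111.32 M [ 0.02 -0.06  0.01] tilt [-0. -0. -1.] op 0.691
```

```bash
python3 -m creep '[0,0,0.02,0, 0,0,0.04,0, 0,0,0.06,0]' >/dev/null; python3 f.py; python3 -m creep '[0,0,0.02,0, 0,0,0.04,0, 0,0,0.06,0]' >/dev/null; python3 f.py; python3 -m creep '[0,0,0.02,0, 0,0,0.03,0, 0,0,0.03,0]' >/dev/null; python3 f.py;python3 snap.py w7
```

```text
12.05 [0.5895 0.1116 0.163 ] F tool [ 0.02 -0.45  1.07] yaw 111.32 M [ 0.03 -0.05 -0.02] tilt [ 0.  0. -1.] op 0.692
12.3 [0.5895 0.1116 0.1615] F tool [ 0.14 -0.17  3.4 ] yaw 111.32 M [ 0.03 -0.06 -0.03] tilt [-0. -0. -1.] op 0.696
12.55 [0.5895 0.1116 0.1607] F tool [0.86 0.28 1.96] yaw 111.32 M [ 0.01 -0.04 -0.08] tilt [ 1.e-04 -1.e-04 -1.e+00] op 0.697
12.55 [0.58946491 0.11159793 0.16074254] [-0.05606844  0.90585349 -1.96358953] [-0.04566414 -0.00399513  0.08326177] 0.696507970384805
```

View pics/w7.png

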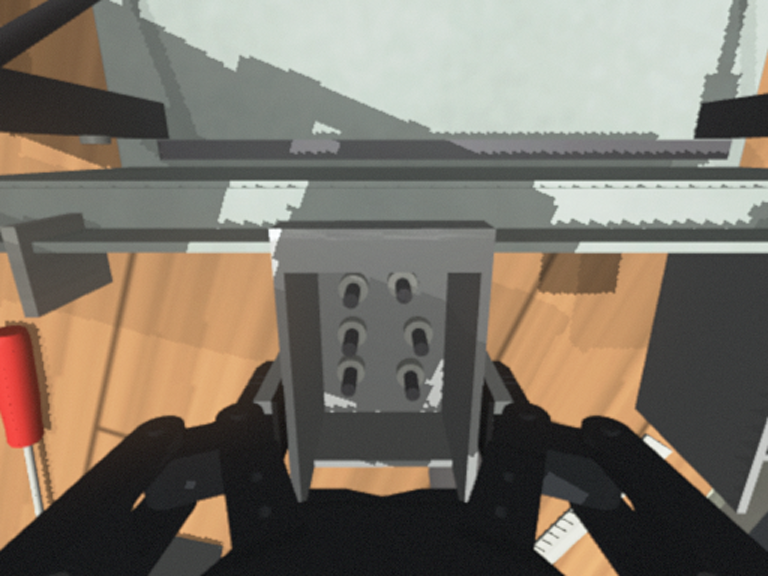

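```bash
python3 -m creep '[0,0,0.02,0, 0,0,0.03,0, 0,0,0.03,0]' >/dev/null; python3 f.py; python3 -m creep '[0,0,0.02,0, 0,0,0.02,0, 0,0,0.02,0]' >/dev/null; python3 f.py; python3 -m creep '[0,0,0.02,0, 0,0,0.02,0, 0,0,0.02,0]' >/dev/null; python3 f.py
```

```text
12.85 [0.5895 0.1116 0.16  ] F tool [-0.92 -0.29  1.38] yaw 111.32 M [ 0.02  0.01 -0.03] tilt [ 0. -0. -1.] op 0.694
13.1 [0.5895 0.1116 0.1595] F tool [-0.17 -1.22  1.46] yaw 111.32 M [-0.04 -0.06  0.04] tilt [ 0.e+00 -1.e-04 -1.e+00] op 0.699
13.35 [0.5895 0.1116 0.159 ] F tool [0.14 1.05 2.52] yaw 111.32 M [ 0.04 -0.    0.05] tilt [ 1.e-04 -1.e-04 -1.e+00] op 0.7
```

```bash
python3 -m creep '[0,0,0.02,0, 0,0,0.02,0, 0,0,0.02,0]' >/dev/null; python3 f.py; python3 -m creep '[0,0,0.02,0, 0,0,0.02,0, 0,0,0.02,0]' >/dev/null; python3 f.py
```

```text
13.6 [0.5896 0.1116 0.1588] F tool [ 0.73 -0.38  0.39] yaw 111.32 M [-0.01  0.1  -0.05] tilt [-0.e+00  2.e-04 -1.e+00] op 0.699
13.85 [0.5896 0.1116 0.1587] F tool [ 0.5  -1.83 -2.59] yaw 111.32 M [ 0.32  0.3  -0.11] tilt [ 0.e+00  3.e-04 -1.e+00] op 0.692
```

```bash
python3 -m creep '[0,0,0.02,0, 0,0,0.02,0, 0,0,0.02,0]' >/dev/null; python3 f.py
```

```text
14.1 [0.5896 0.1117 0.1586] F tool [ 1.01 -2.76 -5.34] yaw 111.33 M [ 0.43  0.5  -0.11] tilt [ 1.e-04  3.e-04 -1.e+00] op 0.695
```

```bash
python3 -m creep '[0,0,-0.012,0, 0,-0.08,-0.012,0, 0,-0.2,-0.012,0, 0,-0.35,-0.012,0, 0,-0.5,-0.012,0, 0,-0.65,-0.012,0, 0,-0.8,-0.012,0, 0,-0.9,-0.012,0, 0,-0.95,-0.012,0, 0,-1,-0.012,0, 0,-1,-0.012,0]' >/dev/null; python3 f.py; python3 snap.py w8
```

```text
15.02 [0.5664 0.1024 0.1585] F tool [ 0.04  2.97 -6.12] yaw 111.3 M [-0.43  0.32  0.25] tilt [-2.0e-04  1.5e-03 -1.0e+00] op 0.694
15.0167 [0.56644409 0.10244662 0.1585326 ] [2.74251397 1.11441101 6.12213244] [ 0.45446886 -0.28884726 -0.24953467] 0.6941517145849664
```

View pics/w8.png

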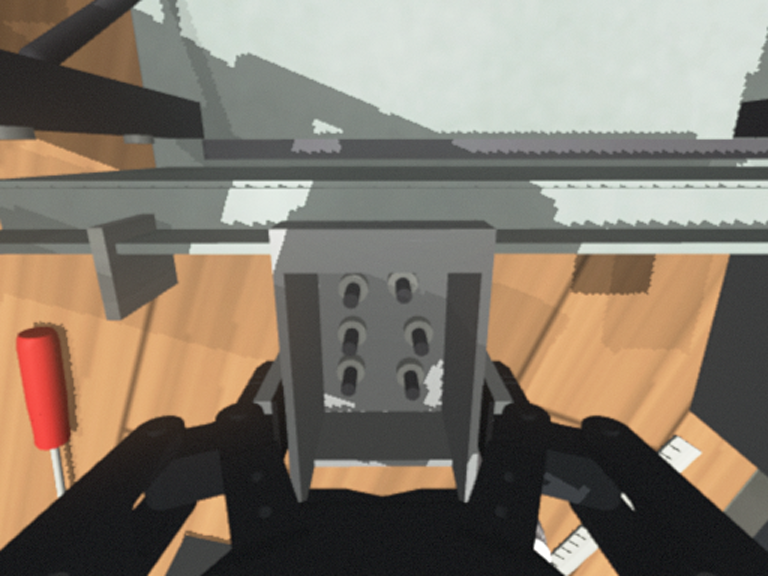

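```bash
python3 -m creep '[0,0,-0.015,0, 0,-0.08,-0.015,0, 0,-0.2,-0.015,0, 0,-0.35,-0.015,0, 0,-0.5,-0.015,0, 0,-0.65,-0.015,0, 0,-0.8,-0.015,0, 0,-0.95,-0.015,0, 0,-1.1,-0.015,0, 0,-1.23,-0.015,0, 0,-1.33,-0.015,0, 0,-1.4,-0.015,0, 0,-1.44,-0.015,0, 0,-1.44,-0.015,0, 0,-1.44,-0.015,0]' >/dev/null; python3 f.py; python3 snap.py w9
```

```text
16.32 [0.5324 0.0894 0.1585] F tool [-0.13  3.68 -5.85] yaw 111.31 M [-0.48  0.38  0.19] tilt [ 1.e-04  3.e-04 -1.e+00] op 0.694
16.3167 [0.53241555 0.08935793 0.15853056] [3.47600018 1.21922336 5.85332696] [ 0.52522791 -0.3086443  -0.18900144] 0.6941867440011319
```

View pics/w9.png

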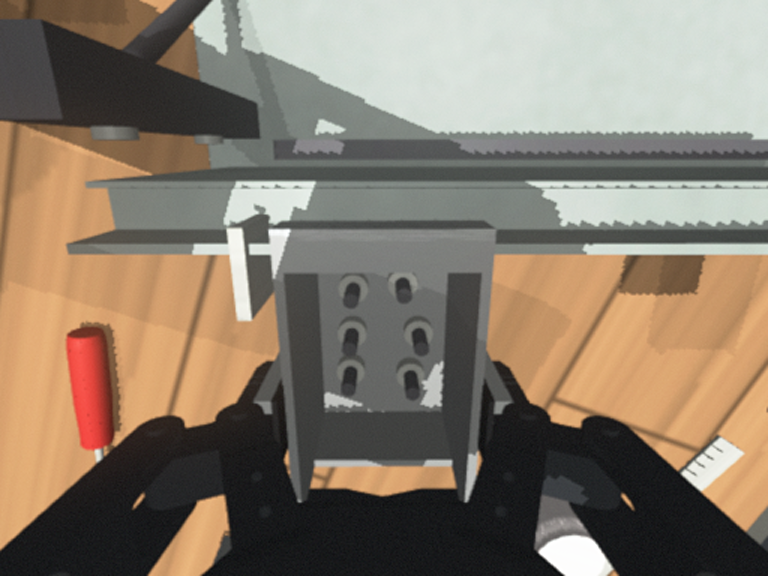

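```bash
python3 -m creep '[0,0,-0.02,0, 0,-0.04,-0.02,0, 0,-0.08,-0.02,0,0,-0.12,-0.02,0, 0,-0.14,-0.02,0, 0,-0.16,-0.02,0, 0,-0.16,-0.02,0]' >/dev/null; python3 f.py; python3 -m creep '[0,-0.02,0,0, 0,-0.02,0,0]' >/dev/null; python3 f.py;  python3 -m creep '[0,-0.02,0,0, 0,-0.02,0,0]' >/dev/null; python3 f.py
```

```text
16.95 [0.5286 0.0879 0.1586] F tool [ 0.79  2.47 -3.81] yaw 111.32 M [-0.43  0.33  0.19] tilt [ 2.e-04 -6.e-04 -1.e+00] op 0.698
17.12 [0.5282 0.0878 0.1586] F tool [-0.17  2.16 -3.91] yaw 111.33 M [-0.48  0.27  0.12] tilt [ 1.e-04 -5.e-04 -1.e+00] op 0.697
17.28 [0.5279 0.0876 0.1586] F tool [ 0.59  2.72 -3.31] yaw 111.33 M [-0.48  0.31  0.16] tilt [ 1.e-04 -4.e-04 -1.e+00] op 0.696
```

```bash
python3 -m creep '[0,-0.02,0,0, 0,-0.02,0,0]' >/dev/null; python3 f.py; python3 -m creep '[0,-0.02,0,0, 0,-0.02,0,0]' >/dev/null; python3 f.py;  python3 -m creep '[0,-0.02,0,0, 0,-0.02,0,0]' >/dev/null; python3 f.py
```

```text
17.45 [0.5274 0.0874 0.1586] F tool [ 0.86  2.9  -2.95] yaw 111.33 M [-0.5   0.29  0.19] tilt [ 0.e+00 -4.e-04 -1.e+00] op 0.698
17.62 [0.5269 0.0872 0.1586] F tool [-0.59  2.88 -2.8 ] yaw 111.33 M [-0.53  0.35  0.09] tilt [ 0.e+00 -4.e-04 -1.e+00] op 0.696
17.78 [0.5264 0.087  0.1586] F tool [-0.54  2.46 -3.01] yaw 111.32 M [-0.49  0.19  0.18] tilt [ 0.e+00 -4.e-04 -1.e+00] op 0.695
```

```bash
python3 -m creep '[0,-0.02,0,0, 0,-0.02,0,0]' >/dev/null; python3 f.py; python3 -m creep '[0,-0.02,0,0, 0,-0.02,0,0]' >/dev/null; python3 f.py
```

```text
17.95 [0.5262 0.0869 0.1586] F tool [ 0.11  3.64 -2.56] yaw 111.31 M [-0.57  0.23  0.18] tilt [-0.e+00  3.e-04 -1.e+00] op 0.694
18.12 [0.5262 0.0868 0.1587] F tool [ 1.08  4.52 -1.15] yaw 111.28 M [-0.75  0.14  0.27] tilt [-1.0e-04  1.7e-03 -1.0e+00] op 0.695
```

```bash
python3 -m creep '[0,-0.02,0,0, 0,-0.02,0,0]' >/dev/null; python3 f.py; python3 snap.py w10
```

```text
18.28 [0.5262 0.0868 0.1588] F tool [-0.13  7.23 -1.14] yaw 111.26 M [-0.99  0.16  0.37] tilt [-2.0e-04  3.2e-03 -1.0e+00] op 0.696
18.2833 [0.52615263 0.08683785 0.15878671] [6.7791969  2.49594069 1.16656005] [ 0.51362633 -0.86310034 -0.36569971] 0.6963477142884664
```

View pics/w10.png

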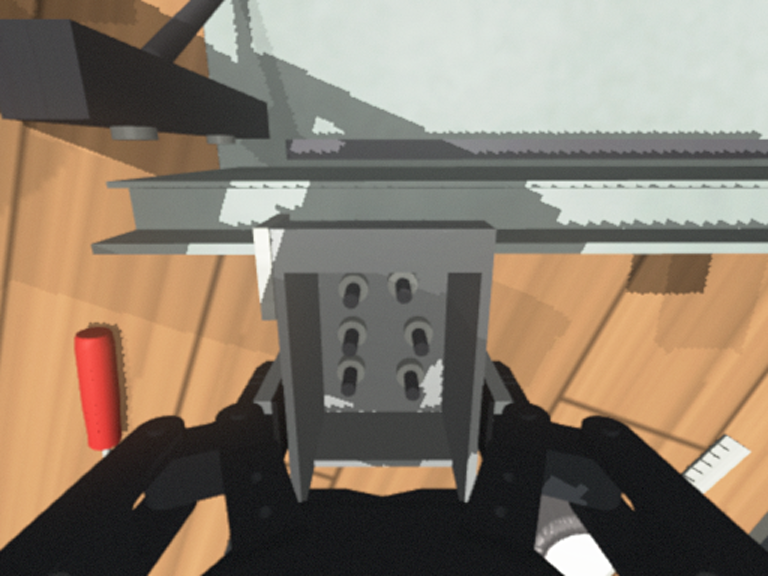

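```bash
python3 -m creep '[0,0.01,0,0, 0.02,0.02,0,0, 0.04,0.02,0,0, 0.04,0.02,0,0, 0.04,0.02,0,0]' - 20 >/dev/null; python3 f.py
```

```text
18.75 [0.5262 0.0869 0.1588] F tool [-2.64  4.76 -0.97] yaw 111.33 M [-0.74 -0.22  0.13] tilt [-0.0024  0.0017 -1.    ] op 0.697
```

```bash
python3 -m creep '[-0.01,0.005,0,0, -0.01,0.005,0,0, -0.01,0.005,0,0]' 66 20 >/dev/null; python3 f.py; python3 -m creep '[0,0,0,0, 0,0,0,0, 0,0,0,0, 0,0,0,0]' 25 >/dev/null; python3 f.py; python3 snap.py w11
```

```text
19.0 [0.5242 0.0872 0.1576] F tool [-0.27  0.18  0.45] yaw 111.36 M [-0.04 -0.07 -0.04] tilt [ 5.0e-04 -3.6e-03 -1.0e+00] op 0.741
19.33 [0.5251 0.0874 0.1585] F tool [ 0.13 -0.52 -0.02] yaw 111.33 M [-0.1   0.03  0.  ] tilt [ 3.e-04 -1.e-03 -1.e+00] op 0.902
19.3333 [0.52511272 0.08744501 0.15845427] [-0.5324629  -0.06616866  0.02321022] [ 0.06923585 -0.08538954 -0.00342586] 0.9023490722754537
```

View pics/w11.png

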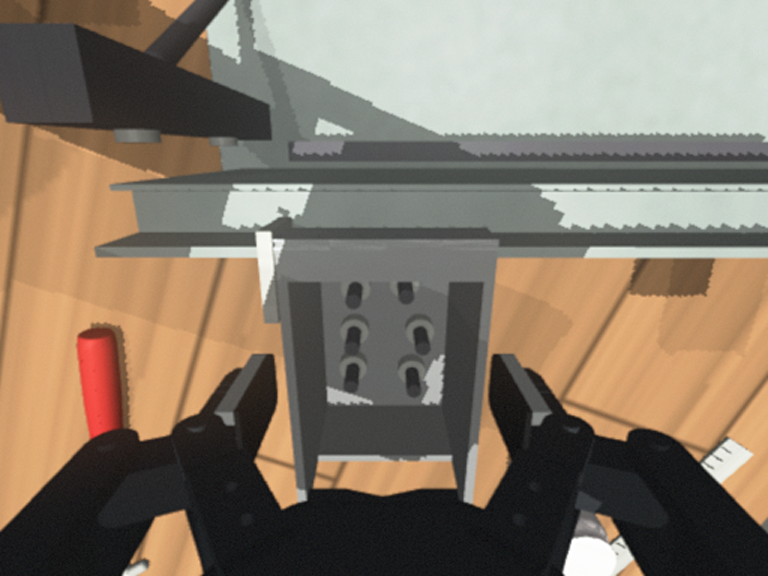

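```bash
python3 -m creep '[0,0,0,0, 0,0,0,0, 0,0,0,0, 0,0,-0.3,0, 0,0,-0.7,0, 0,0,-1.2,0, 0,0,-1.8,0, 0,0,-2.4,0, 0,0,-2.8,0, 0,0,-3,0, 0,0,-3,0, 0,0,-3,0]' 0 >/dev/null; python3 f.py; python3 snap.py w12
python3 - <<'E'
from h import *
for c in("scene","top"):
    i=imaging.read_camera(c)[:,:,::-1]
    cv2.imwrite(f"pics/{c}1.png",cv2.resize(i[180:350,200:380] if c=="scene" else i[95:240,100:320],None,fx=3.5,fy=3.5,interpolation=cv2.INTER_CUBIC))
E
```

```text
20.38 [0.5255 0.0874 0.2339] F tool [ 0.21 -0.86  0.52] yaw 111.33 M [0.03 0.01 0.01] tilt [-1.e-04  3.e-04 -1.e+00] op 0.998
20.3833 [0.52547351 0.08744191 0.23393007] [-0.87329085 -0.11560124 -0.52105985] [ 0.00414503  0.02852278 -0.01460548] 0.9983155486029812
```

View pics/w12.png

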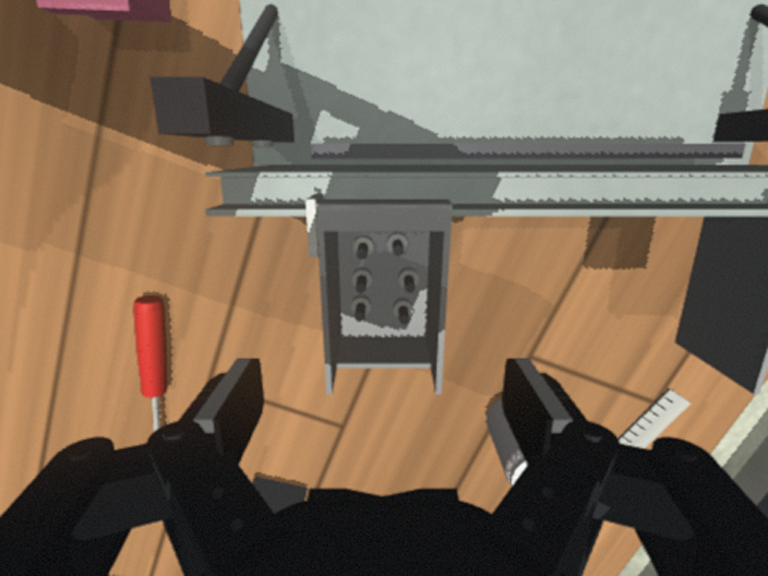

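View pics/scene1.png

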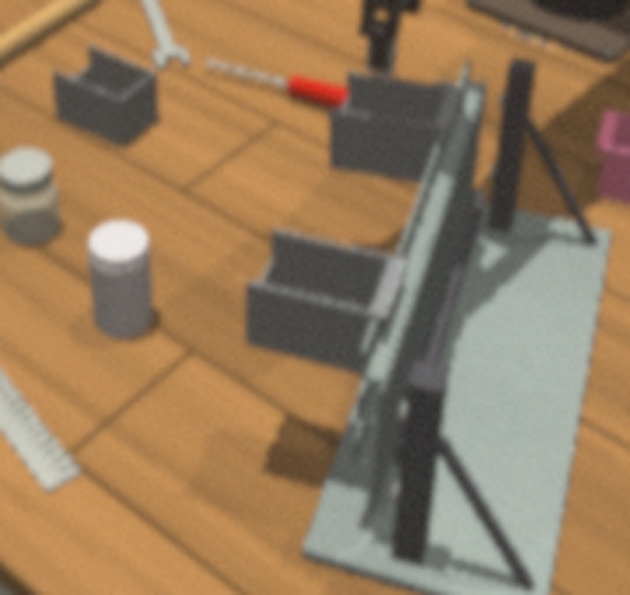

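View pics/top1.png

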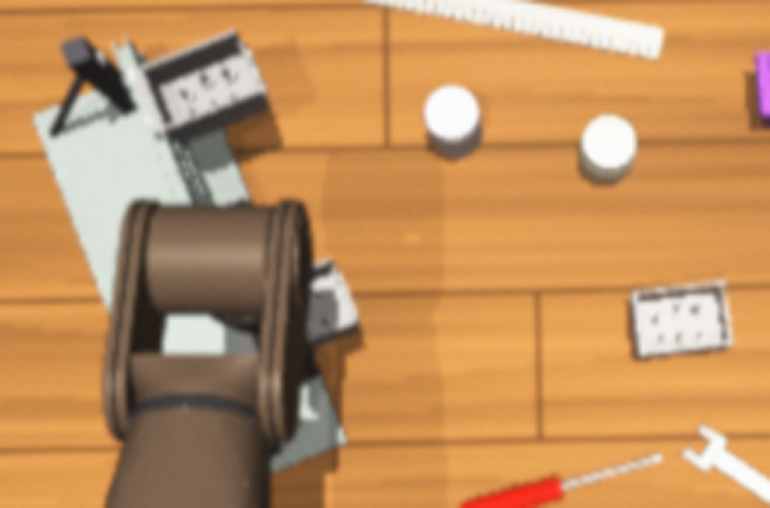

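Run:
```python
import pickle,cv2
w,s,i=pickle.load(open("w12.pkl","rb"))
cv2.imwrite("pics/w12a.png",cv2.resize(i[122:180,195:310,::-1],None,fx=6.5,fy=6.5,interpolation=cv2.INTER_CUBIC))
```

```text
(no output)
```

View pics/w12a.png

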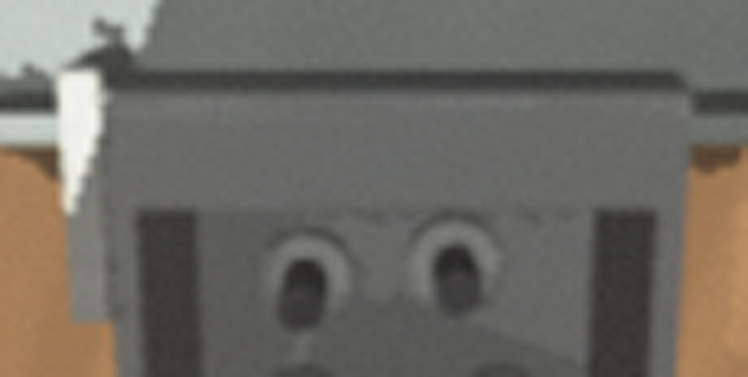

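Run:
```python
from plant import ctrl
print(ctrl.sign_off())
```

```text
the job is handed in; nothing more can be done
None
```

The lipped bin is hanging from the top rail by itself, up against the end stop. I handed the job in at about 20.5 s of the 61 s allowed.

- **Grip:** I gripped the grey bin across its side walls. It was the one with a flange along its back wall, at (243, 186) in the top picture.
- **Rail:** I felt for the rail front with about 5 N and backed off 1.5 mm. I then lowered the lip until the flange rested on the rail at about 5 N, 98 mm short of the stop. The rail top measured about 190 mm, 5 mm above nominal, and felt contact agreed.
- **Slide:** I slid the bin along the rail until it touched the stop. The wrist read 7 N at most there, before I eased off and let go.
- **Final pictures:** They show no visible gap at the stop (under about 0.5 mm) and the bin square to the rail. The gripper is open and raised clear. The tray, jar, can and screwdriver look unmoved, as does the part of the wrench in view. I did not check the hammer, or measure any of these positions against the start.

**Where checks disagreed or were left out:** the camera's estimate of the rail front was about 1 mm short of where I felt it, so I used the felt value. Two-view heights of the bin's rim came out scattered, from 40 to 61 mm against the stated 60 mm, so I used 60 mm; the bin's measured length and width fitted that. I did not measure how far the bin tilts as it hangs, and I had no direct reading of the force between bin and panel.

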